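Lock the stop bolt in the clamping rail

TASK

Set the stop on the cutting jig: take the T-bolt with the black bar handle out of its wooden rest and lower its flat foot gently into the near half of the T-slot of the aluminium rail. Press it down against the spring until the collar meets the rail, twist it a quarter turn either way, slide it along the slot away from the robot until it gently meets the hidden stop, then draw it back 10 mm and let it spring up into its hidden notch, locked upright with its bar across the rail. Do not force it (under 35 N on the rail), and leave the coal wagon, sanding block and buffer stop where they are.

Things in the scene. Friction and masses are not known exactly. Their poses are not given: they have to be found in the camera images.
- stop_bolt: T-bolt standing upright, 60 x 12 x 54 mm, about 90 g. Origin: centre of its foot's underside; z up along the 9 mm stem. Steel foot 30 (x) x 10 (y) x 6 mm (z 0 to 6); black bar handle 60 (x) x 12 (y) mm, z 30 to 54, parallel to the foot. Grasp the bar across its 12 mm width from above. A half turn about z gives the same shape. Starts hanging by its collar in the wooden rest.
- bar (a point): middle of the bolt's bar handle, on the stem axis, 42 mm above the bolt's origin.
- collar (a point): centre of the underside of the bolt's round steel collar (26 mm across, 4 mm thick), 13.7 mm above the bolt's origin. Pressed fully down it meets the rail's top; the bolt's origin is then at rail z 6.3 mm.
- rail: aluminium rail, 160 (x) x 44 (y) x 20 mm, fixed on the board, with a slot in the middle of its top. Origin: centre of its underside; x along the rail, pointing away from the robot (within about 0.6 rad of world x). 'Rail z' is height above this origin.
- slot (a point): centre of the T-slot's mouth, on the rail's top, rail z 20 mm, rail x +5 mm. The slot is 13 mm wide and 102 mm long (along rail x): the foot passes only with its long side along the rail, 1.5 mm to spare each side. A spring pad inside meets the foot when the bolt's origin is at rail z 12 mm: 3 N there, 0.5 N more per further mm, about 6 N when the collar meets the rail; rigid beyond.
- entry (a point): good place to lower the foot in: on the slot's centre line, rail z 20 mm, rail x -20 mm. Below the rail's lips the foot turns freely either way while the bolt's origin is below rail z 8 mm; let go crosswise it stays caught under the lips at rail z 8 mm and can be taken hold of again.
- far_end (a point): end of the slot away from the robot, rail x +56 mm, rail z 20 mm. Unseen inside, a stop that is set differently each time halts the crosswise foot with the bolt's axis somewhere at rail x +14 to +44 mm. The locking notch is 10 mm back from there: within 2 mm of it and 0.13 rad of square, the spring lifts the crosswise foot to bolt origin at rail z 11 mm; elsewhere it stays at 8 mm.
- rest: wooden block 80 (x) x 50 (y) x 22 mm, fixed on the board; origin: centre of its underside. Its well in the middle of the top is 34 (x) x 14.4 (y) mm and 18 mm deep; the bolt starts in it with its bar along the block's x and its origin 8.3 mm above the board: lift it at least 20 mm to clear.
- coal_wagon: dark open model wagon, 29 x 108 x 27 mm, loose bystander; origin at the centre of its underside.
- sand_block: brown cork sanding block, 41 x 69 x 26 mm, loose bystander; origin at the centre of its underside.
- buffer_stop: red model buffer stop on a short dark track length, 40 x 82 x 28 mm, loose bystander; origin at the centre of its underside.
There are look-alikes about, which are no part of the job. What is shaped like the stop_bolt but pink or purple is not meant.

How it is judged:
By the outcome, as a careful person would: the job done as asked, in the order asked, and still so for the second after the job is handed in, with the robot touching nothing.
It also fails if it takes over 61 s, if anything falls off the work surface, if the arm or the gripper's body presses on something with over 40 N, if the wrist force passes 120 N, or if a joint passes its speed limit or range.

ROBOT

A 7-joint arm with a two-finger parallel gripper is mounted at the origin on the work surface; the furniture and walls round the work are solid. World frame = base frame: x ahead of the robot, y to its left, z up, the work surface at z = 0. Lengths are in mm, angles in rad, forces in N, time in s.
With the tool pointing down it reaches from about 400 to 875 mm from the base axis. Payload 4.4 kg.
Tool frame: the origin (TCP) lies midway between the tips of the shut fingers; the grasp point (between the pads) lies grasp_offset behind it (grasp_offset is the distance from the TCP to the grasp point, in mm); z points along the fingers, y is the line along which they close (so a half turn about z gives the same grasp; the last joint's range is limited). The gripper opens to 85 mm and grips with 20 to 120 N. Pads are 22 mm wide; open, the fingers measure 114 mm over their backs; the gripper's body (76 mm by 85 mm) begins 54 mm behind the grasp point. The pads swing forward as they close: fully open they stand 13 mm farther back than shut.
Start: joints at [-1.249, 0.628, 0.038, 1.517, -0.027, 0.996, -0.02], TCP at [245.777, 601.757, 231.313] pointing down, gripper open.
Joint ranges: [-3.06, 3.06], [-0.37, 2.12], [-1.25, 1.32], [0.18, 2.47], [-1.1, 4.24], [0.23, 1.98], [-2.94, 2.94]. Speed limits (rad/s): [2.57, 2.57, 3.14, 3.14, 3.14, 3.14, 3.14].

INTERFACE

Orientations are given as [roll, pitch, yaw] about the fixed x, y, z axes, in that order (R = Rz(yaw) Ry(pitch) Rx(roll)).
In Python, from cell import * gives the robot as it stands. The module is installed in compiled form; this text tells all that it offers.
- The arm moves only by the shell command python3 -m jog 'ROWS'. ROWS is a JSON object of lists of equal length, an entry for each row: "angular": the turn, a rotation vector about the tool's x, y, z in degrees, a list of three; "travel": the shift along the tool's x, y, z in cm, a list of three; "fingers": the closure, from 0 (fully open) to 1 (shut). In form: {"angular": [[rx, ry, rz], ...], "travel": [[tx, ty, tz], ...], "fingers": [fingers, ...]}. A call has 1 to 5 rows; each row is the pose to reach, as a shift and turn from the pose commanded when the call began, along the tool's axes at that moment; what a row does not reach only later rows make up. A row lasts 1/8 s, in which the tool goes at most 62.5 mm and 10.7 degrees, less where a joint would pass 70% of its speed; a pose out of reach is approached as far as the arm can. A call with a gripper value outside its range is refused whole. The fingers move at their own pace and stop on an object; the grip force is fixed at half the most. Time passes only in rows, so rows that repeat a pose let the fingers close. It gives the time, the measured TCP pose, the force and the opening at its end, in the units of the state.
- read_state(): the state, without advancing time (a new reading comes with each control period).
- get_image(name): name is "scene" or "side" or "wrist"; returns the picture (420x560x3 uint8, red, green, blue); there is no depth.
- camera_model(name): a dict with "mtx" (3x3 intrinsics, pixels), "T" (4x4, takes a point from camera to world coordinates). Camera axes: x right, y down, z forward; pixel columns grow to the right and rows downward; lengths in mm; the calibration is good to about 2 mm. A picture is of the moment at which its call begins: read the wrist's pose just before it. camera_model takes no time and is no camera call; for the wrist camera it gives the pose at the moment of the call.
- finish_job(): hands the job in, once; it reports no verdict.
The state is a dict: "clock": time; "qpos": joint angles; "qd": joint speeds; "tau": joint torques, N m; "eef_pos": TCP position; "tool_rot": TCP orientation; "force": force on the tool from outside, world axes, zero at the start; "torque": the same for the moment, N m; "width": finger opening in mm.
Only numpy, scipy, OpenCV 4.12 (cv2) and the standard library are available. Lean on these libraries where they do the work, as an engineer would, in place of code of your own. Each camera call takes 0.05 s, during which the arm holds its last target. There are 200 camera calls.

## Working session

There is one attempt and no reset: what is moved stays moved. The work goes in short steps, Python scripts to look and compute and a shell command to move; the robot and the scene stay as the last step left them, time stands still between calls to the robot, and variables do not carry over. Pictures are saved under pics/ and viewed, on a budget of 10 in all, crops included, one or two more only if the job needs it, and the job is handed in when it is done.

```bash
mkdir -p pics
cat > h.py <<'E'
from cell import *
import numpy as np, cv2
def snap(n,f): 
    im=get_image(n); cv2.imwrite(f,im[:,:,::-1]); return im
def pix2w(n,u,v,z,cm=None):
    c=cm or camera_model(n); K=np.array(c["mtx"]);T=np.array(c["T"])
    d=T[:3,:3]@np.linalg.solve(K,[u,v,1]);o=T[:3,3]
    return o+d*(z-o[2])/d[2]
E
python3 - <<'E'
from h import *
s=read_state();print({k:np.round(v,3).tolist() for k,v in s.items()})
a=get_image("scene");b=get_image("side")
print(camera_model("scene"),camera_model("side"))
cv2.imwrite("pics/1.png",a[:,:,::-1])
cv2.imwrite("pics/2.png",b[:,:,::-1])
E
```

```text
{'clock': 0.0, 'qpos': [-1.249, 0.629, 0.038, 1.518, -0.027, 0.996, -0.02], 'qd': [0.0, -0.0, 0.0, -0.001, -0.002, 0.001, 0.002], 'tau': [0.001, -56.341, 1.227, -19.345, 0.011, 0.01, -0.0], 'eef_pos': [245.547, 601.178, 230.406], 'tool_rot': [-3.14, 0.0, 2.754], 'force': [0.489, -1.099, 0.821], 'torque': [-0.036, 0.048, -0.023], 'width': 85.156}
{'mtx': array([[543.6820231 ,   0.        , 282.93241773],
       [  0.        , 543.6820231 , 203.3489286 ],
       [  0.        ,   0.        ,   1.        ]]), 'T': array([[ 8.67132315e-01, -2.32770239e-01,  4.40340283e-01,
         1.94335165e+01],
       [-4.97827690e-01, -3.77022906e-01,  7.81038616e-01,
        -6.47487158e+02],
       [-1.57841722e-02, -8.96477409e-01, -4.42808215e-01,
         5.81850865e+02],
       [ 0.00000000e+00,  0.00000000e+00,  0.00000000e+00,
         1.00000000e+00]])} {'mtx': array([[442.67220281,   0.        , 281.24957351],
       [  0.        , 442.67220281, 209.01947734],
       [  0.        ,   0.        ,   1.        ]]), 'T': array([[-3.57575842e-01, -4.49217656e-01,  8.18744780e-01,
        -1.78847583e+02],
       [-9.33788976e-01,  1.59470825e-01, -3.20323592e-01,
         4.89654036e+02],
       [ 1.33291074e-02, -8.79074828e-01, -4.76497410e-01,
         4.69266482e+02],
       [ 0.00000000e+00,  0.00000000e+00,  0.00000000e+00,
         1.00000000e+00]])}
```

View pics/1.png

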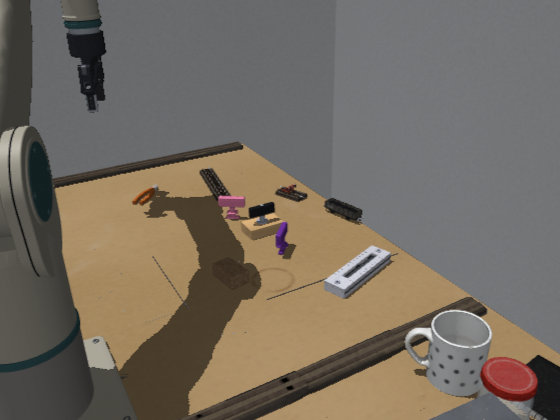

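View pics/2.png

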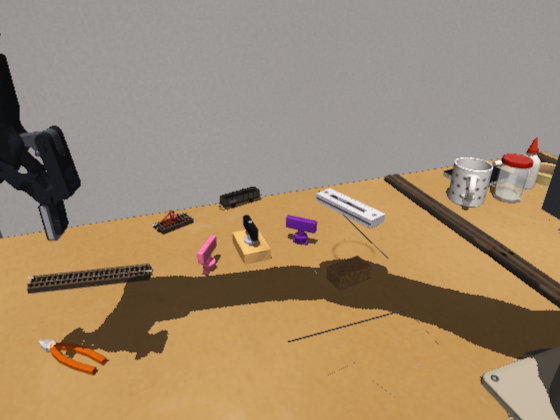

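The scene view shows three T-shapes: pink at (232,203), purple at (282,237), and black at (262,210). The black one stands in the wooden rest at (262,225) and fits the description. In the side view it is at (250,228). The rail is at (360,270). I'll confirm with an enlarged crop.

Run:
```python
from h import *
a=cv2.imread("pics/1.png");b=cv2.imread("pics/2.png")
A=cv2.resize(a[185:305,220:400],(800,533),interpolation=cv2.INTER_CUBIC)[:, :]
B=cv2.resize(b[180:280,190:390],(600,300),interpolation=cv2.INTER_CUBIC)
top=cv2.resize(A,(450,300));cv2.imwrite("pics/3.png",cv2.resize(np.vstack([cv2.resize(a[185:305,220:420],(500,300),interpolation=cv2.INTER_CUBIC),cv2.resize(b[180:295,190:390],(500,288),interpolation=cv2.INTER_CUBIC)]),None,fx=1,fy=1))
for n,u,v,z in [("scene",262,210,50),("side",250,228,50),("scene",360,269,20),("side",350,206,20),("scene",332,281,20),("scene",383,255,20),("side",327,193,20),("side",375,220,20)]: print(n,u,v,pix2w(n,u,v,z).round(1))
```

```text
scene 262 210 [493.7 286.2  50. ]
side 250 228 [492.4 288.2  50. ]
scene 360 269 [562.9  27.7  20. ]
side 350 206 [556.1  42.3  20. ]
scene 332 281 [495.9  22.4  20. ]
scene 383 255 [631.   44.2  20. ]
side 327 193 [629.9  61.4  20. ]
side 375 220 [484.8  23.5  20. ]
```

View pics/3.png

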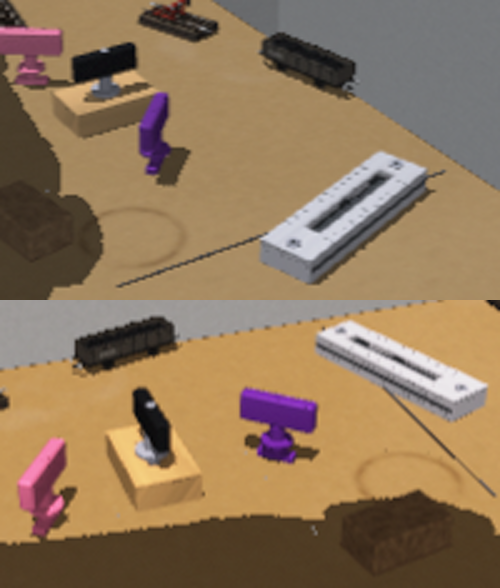

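```bash
cat >> h.py <<'E'
from scipy.spatial.transform import Rotation as Ro
def rel(goal,yaw,s=None):
    """travel cm & angular deg in the tool's axes to reach goal TCP (mm) with tool down at yaw"""
    s=s or read_state();R=Ro.from_euler('xyz',s["tool_rot"])
    t=R.inv().apply(np.array(goal)-s["eef_pos"])/10
    best=min([(R.inv()*Ro.from_euler('xyz',[np.pi,0,yaw+k*np.pi])) for k in(0,1)],key=lambda r:r.magnitude())
    print("travel",t.round(2),"ang",np.degrees(best.as_rotvec()).round(1))
E
python3 - <<'E'
import cell;from h import *
print([n for n in dir(cell) if n[0]!='_'], getattr(cell,'grasp_offset',None))
sc=lambda u,v,z:pix2w("scene",220+u/2.5,185+v/2.5,z)
sd=lambda u,v,z:pix2w("side",190+u/2.5,180+(v-300)/2.5,z)
print("bar top sc",sc(75,60,62).round(1),sc(135,45,62).round(1))
print("bar sd",sd(140,393,62).round(1),sd(160,425,62).round(1))
print("slot sc",sc(311,229,20).round(1),sc(388,176,20).round(1))
print("slot sd",sd(365,342,20).round(1),sd(436,376,20).round(1))
T=np.array(camera_model("wrist")["T"]);s=read_state();print(T.round(3),camera_model("wrist")["mtx"])
R=Ro.from_euler('xyz',s["tool_rot"]);print((R.inv().as_matrix()@T[:3,:3]).round(3),R.inv().apply(T[:3,3]-s["eef_pos"]))
rel([493,287,200],1.3)
E
```

```text
['MotionError', 'camera_model', 'finish_job', 'get_image', 'grasp_offset', 'read_state'] 18.700000000000003
bar top sc [463.5 282.7  62. ] [520.8 281.1  62. ]
bar sd [513.1 289.2  62. ] [464.2 289.3  62. ]
slot sc [523.3  22.3  20. ] [617.1  50.9  20. ]
slot sd [605.8  50.7  20. ] [528.1  23.   20. ]
[[ 3.78000e-01  8.83000e-01  2.79000e-01  1.73302e+02]
 [ 9.26000e-01 -3.60000e-01 -1.15000e-01  6.31094e+02]
 [-1.00000e-03  3.01000e-01 -9.53000e-01  3.73946e+02]
 [ 0.00000e+00  0.00000e+00  0.00000e+00  1.00000e+00]] [[343.18228649   0.         278.47365709]
 [  0.         343.18228649 210.0439732 ]
 [  0.           0.           1.        ]]
[[-0.    -0.953 -0.301]
 [ 1.    -0.     0.   ]
 [-0.    -0.301  0.953]] [ 7.81532481e+01  7.64281531e-02 -1.43458185e+02]
travel [-34.79 -19.73   3.08] ang [-0.1  0.1 83.3]
```

The crop confirms it: the black bar sits in the wooden rest, while pink and purple stand loose. The bar runs roughly along world x near (492,285), and the rail yaw is about 0.3.

```bash
python3 - <<'E'
from h import *
rel([491,285,180],np.pi)
E
python3 -m jog '{"angular":[[0,0,-5],[0,0,-10],[0,0,-15],[0,0,-20],[0,0,-22.2]],"travel":[[-5,-2,1],[-10,-4,2],[-15,-6,3],[-20,-8,4],[-25,-10,5]],"fingers":[0,0,0,0.3,0.3]}'
python3 - <<'E'
from h import *
rel([491,285,180],np.pi)
E
```

```text
travel [-34.68 -19.99   5.08] ang [ -0.1  -0.  -22.2]
clock: 0.72
eef_pos: [440.3, 413.2, 180.6]
tool_rot: [-3.141, -0.0, -3.14]
force: [0.0, 0.0, -0.5]
width: 59.8
travel [ -5.05 -12.83   0.07] ang [-0.  -0.   0.1]
```

```bash
python3 -m jog '{"angular":[[0,0,0],[0,0,0],[0,0,0],[0,0,0],[0,0,0]],"travel":[[-2,-5,0],[-4,-9,0],[-5,-12.8,0],[-5,-12.8,0],[-5,-12.8,0]],"fingers":[0.3,0.3,0.3,0.3,0.3]}'
python3 - <<'E'
from h import *
s=read_state();cm=camera_model("wrist");im=get_image("wrist");print(s["eef_pos"],s["tool_rot"],s["width"])
np.save("w1.npy",np.array(cm["T"]))
cv2.imwrite("pics/4.png",im[:,:,::-1])
E
```

```text
clock: 1.35
eef_pos: [489.0, 287.4, 181.2]
tool_rot: [3.141, -0.001, 3.142]
force: [0.7, 0.8, -0.2]
width: 59.8
[488.99689095 287.3931602  181.18028597] [ 3.14079741e+00 -5.05234785e-04  3.14157161e+00] 59.815770690410666
```

View pics/4.png

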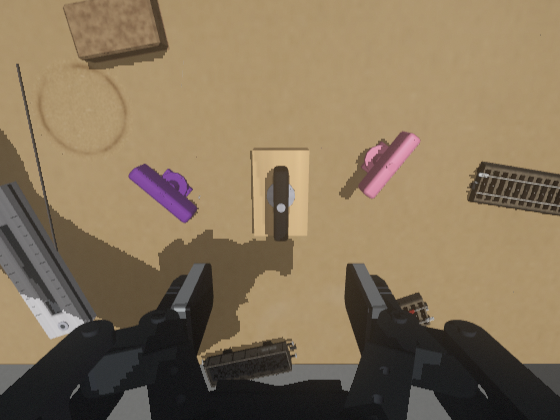

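The wrist view shows the bar's top from (281,167) to (281,239) with its stem pin at (281,208), parallel to the block. Pink and purple are well aside, and the fingers are clear.

Run:
```python
from h import *
cm=camera_model("wrist");cm["T"]=np.load("w1.npy")
for u,v,z in [(281,208,62.3),(281,168,62.3),(281,239,62.3),(274,239,62.3),(288,239,62.3),(253,149,22),(308,149,22),(253,237,22),(308,237,22)]: print(u,v,pix2w("wrist",u,v,z,cm).round(1))
im=cv2.imread("pics/4.png");g=im.max(2)
for v in (180,225,232): print(v,np.where(g[v,255:306]<70)[0][[0,-1]]+255)
c=g[160:245,281];print(np.where(c<70)[0][[0,-1]]+160)
```

```text
281 208 [492.1 290.1  62.3]
281 168 [459.8 290.   62.3]
281 239 [518.8 290.1  62.3]
274 239 [518.8 284.4  62.3]
288 239 [518.8 295.9  62.3]
253 149 [450.5 265.8  22. ]
308 149 [450.5 314.   22. ]
253 237 [533.3 263.9  22. ]
308 237 [533.4 316.1  22. ]
180 [274 274]
225 [274 287]
232 [274 286]
[167 240]
```

```bash
python3 -m jog '{"angular":[[0,0,0],[0,0,0],[0,0,0],[0,0,0],[0,0,0]],"travel":[[-0.1,-0.3,4],[-0.1,-0.3,8],[-0.1,-0.3,11],[-0.1,-0.3,13],[-0.1,-0.3,13]],"fingers":[0.3,0.3,0.3,0.3,0.3]}'
python3 - <<'E'
from h import *
rel([490.5,290,33],np.pi);print(read_state()["eef_pos"])
E
```

```text
clock: 2.02
eef_pos: [488.6, 284.7, 49.8]
tool_rot: [-3.141, -0.003, -3.139]
force: [0.3, -0.7, 0.7]
width: 59.9
travel [-0.2   0.53  1.68] ang [-0.1 -0.2  0.1]
[488.55415528 284.67264779  49.78712271]
```

I used the wrong sign on the y nudge; correcting it now while finishing the descent.

```bash
python3 -m jog '{"angular":[[0,0,0],[0,0,0],[0,0,0],[0,0,0],[0,0,0]],"travel":[[-0.2,0.53,0],[-0.2,0.53,0.9],[-0.2,0.53,1.7],[-0.2,0.53,1.7],[-0.2,0.53,1.7]],"fingers":[0.3,0.3,0.3,0.3,0.3]}'
python3 -m jog '{"angular":[[0,0,0],[0,0,0],[0,0,0],[0,0,0],[0,0,0]],"travel":[[0,0,0],[0,0,0],[0,0,0],[0,0,0],[0,0,0]],"fingers":[0.6,1,1,1,1]}'
python3 - <<'E'
from h import *
s=read_state();print(s["force"],s["torque"],s["eef_pos"],s["width"])
E
```

```text
clock: 2.65
eef_pos: [492.4, 288.8, 34.3]
tool_rot: [-3.142, -0.0, 3.141]
force: [-0.3, -0.1, -0.0]
width: 60.1
clock: 3.28
eef_pos: [492.5, 288.9, 34.6]
tool_rot: [3.141, 0.0, 3.141]
force: [-0.7, -0.1, 4.0]
width: 11.1
[-0.71986825 -0.0700582   3.97105313] [-0.12658994  0.1119591   0.04158355] [492.49619757 288.91798509  34.5821858 ] 11.136714958778391
```

```bash
python3 -m jog '{"angular":[[0,0,0],[0,0,0],[0,0,0],[0,0,0],[0,0,0]],"travel":[[0,0,-1],[0,0,-2.5],[0,0,-5],[0,0,-9],[0,0,-13]],"fingers":[1,1,1,1,1]}'
python3 - <<'E'
from h import *
s=read_state();print(s["force"],s["eef_pos"],s["width"])
# coarse rail: slot line from both cams
yaw=0.31;c=np.array([569,37])  # slot centre (rail x+5)
u=np.array([np.cos(yaw),np.sin(yaw)]);e=c-25*u;print("entry",e)
rel([*(e-np.array([10,0])),165],np.pi+yaw)
E
```

```text
clock: 3.9
eef_pos: [492.2, 288.9, 166.3]
tool_rot: [3.141, 0.0, 3.141]
force: [0.6, 0.4, -1.7]
width: 11.6
[ 0.59603277  0.40233788 -1.66844636] [492.22883095 288.90693474 166.33211194] 11.63373525930414
entry [545.19166075  29.37353409]
travel [ -4.3  -25.95   0.13] ang [  0.    0.  -17.8]
```

```bash
python3 -m jog '{"angular":[[0,0,-4],[0,0,-8],[0,0,-12],[0,0,-17.8],[0,0,-17.8]],"travel":[[-0.8,-4.5,0],[-1.6,-10,0],[-2.5,-15.5,0],[-3.4,-21,0],[-4.3,-26,0]],"fingers":[1,1,1,1,1]}'
python3 -m jog '{"angular":[[0,0,0],[0,0,0]],"travel":[[0,0,0],[0,0,0]],"fingers":[1,1]}'
python3 - <<'E'
from h import *
s=read_state();cm=camera_model("wrist");im=get_image("wrist");print(s["eef_pos"],s["tool_rot"],s["width"],s["force"])
np.save("w2.npy",np.array(cm["T"]))
cv2.imwrite("pics/5.png",cv2.resize(im[:,:,::-1],(784,588)))
cv2.imwrite("w2.png",im[:,:,::-1])
E
```

```text
clock: 4.53
eef_pos: [535.6, 26.7, 165.4]
tool_rot: [-3.141, 0.001, -2.831]
force: [0.6, 0.1, -0.5]
width: 10.9
clock: 4.78
eef_pos: [535.3, 29.4, 165.0]
tool_rot: [3.141, 0.001, -2.832]
force: [0.1, 0.7, -0.1]
width: 11.3
[535.32575868  29.36421665 164.9803658 ] [ 3.14111634e+00  9.67922870e-04 -2.83161481e+00] 11.349434024850918 [ 0.05987174  0.72166887 -0.1051572 ]
```

View pics/5.png

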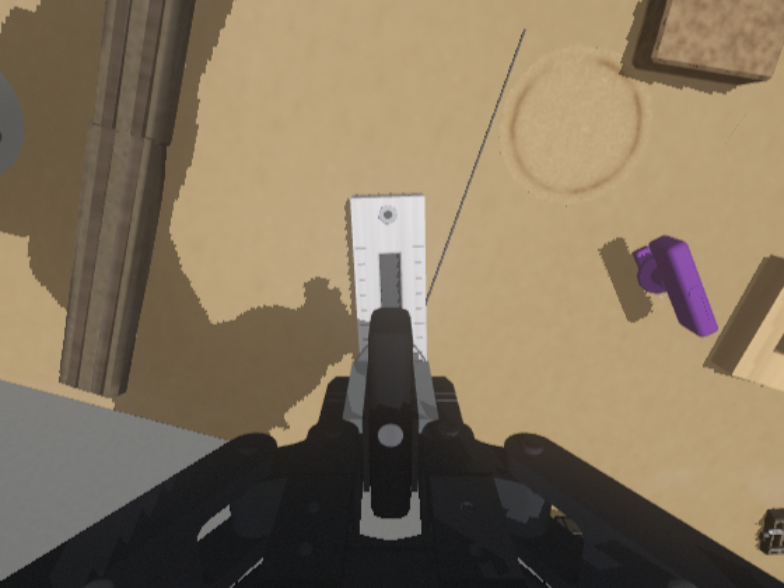

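Run:
```python
from h import *
im=cv2.imread("w2.png");g=im.min(2).astype(int)
cm=camera_model("wrist");cm["T"]=np.load("w2.npy")
L=[];Rr=[];OL=[];OR=[]
for v in range(142,222,4):
    r=g[v].astype(float);d=np.diff(r)
    def sub(i,sgn):  # subpixel
        w=np.clip(sgn*d[i-2:i+3],0,None);return (w*(np.arange(i-2,i+3)+0.5)).sum()/max(w.sum(),1)
    a=np.argmin(d[262:278])+262; b=np.argmax(d[278:294])+278
    l=np.argmax(d[240:258])+240; q=np.argmin(d[296:312])+296
    o=[sub(l,1),sub(q,-1)]+([sub(a,-1),sub(b,1)] if v>184 else [])
    print(v,np.round(o,1), [pix2w("wrist",x,v,20,cm)[:2].round(1).tolist() for x in o])
print(g[134:146,277],g[176:190,279])
print("pin",pix2w("wrist",390/1.4,436/1.4,192.7,cm).round(1),"bar near end",pix2w("wrist",390/1.4,309/1.4,192.7,cm).round(1))
```

```text
142 [249.4 303.1] [[498.9, -6.7], [485.3, 35.7]]
146 [249.9 303.1] [[501.9, -5.4], [488.4, 36.8]]
150 [250.2 303. ] [[505.0, -4.2], [491.6, 37.8]]
154 [250.4 303.1] [[508.2, -3.1], [494.7, 38.9]]
158 [250.5 303.3] [[511.4, -2.1], [497.8, 40.2]]
162 [250.8 303.3] [[514.5, -0.9], [501.0, 41.3]]
166 [251.  303.3] [[517.7, 0.2], [504.2, 42.4]]
170 [251.3 303.3] [[521.0, 1.4], [507.5, 43.5]]
174 [251.4 303.3] [[524.2, 2.5], [510.8, 44.6]]
178 [251.6 303.5] [[527.5, 3.7], [514.0, 46.0]]
182 [251.8 303.5] [[530.8, 4.8], [517.3, 47.1]]
186 [252.1 303.5 270.3 285.9] [[534.1, 6.1], [520.6, 48.2], [529.4, 21.0], [525.3, 33.8]]
190 [252.4 303.4 270.4 285.9] [[537.5, 7.3], [524.0, 49.4], [532.7, 22.1], [528.6, 34.9]]
194 [252.6 303.5 270.6 286. ] [[540.9, 8.5], [527.4, 50.5], [536.1, 23.4], [532.0, 36.1]]
198 [252.8 303.8 270.8 286.2] [[544.2, 9.7], [530.7, 52.0], [539.5, 24.6], [535.4, 37.4]]
202 [253.1 303.7 270.9 286.3] [[547.7, 11.0], [534.2, 53.1], [542.9, 25.8], [538.8, 38.6]]
206 [253.4 303.8 271.2 286.4] [[551.1, 12.2], [537.6, 54.4], [546.3, 27.1], [542.2, 39.9]]
210 [253.6 304.  271.4 286.5] [[554.6, 13.5], [541.0, 55.8], [549.8, 28.4], [545.7, 41.0]]
214 [253.9 303.5 271.4 286.7] [[558.1, 14.7], [544.7, 56.5], [553.3, 29.5], [549.2, 42.4]]
218 [254.1 303.7 271.7 286.7] [[561.6, 16.0], [548.2, 57.9], [556.8, 30.9], [552.7, 43.6]]
[128 127 127 127 128 129 158 201 219 218 218 218] [217 217 217 210 178 121 108 107 108 108 108 108 108 108]
pin [535.3  30.2 192.7] bar near end [499.6  18.8 192.7]
```

Run:
```python
from h import *
rel([547.1,33.6,55],np.pi+.344)
```

```text
travel [-1.22 -0.06 10.99] ang [ 0.   0.  -1.8]
```

```bash
python3 -m jog '{"angular":[[0,0,-1.8],[0,0,-1.8],[0,0,-1.8],[0,0,-1.8],[0,0,-1.8]],"travel":[[-1.22,-0.06,3],[-1.22,-0.06,6],[-1.22,-0.06,9],[-1.22,-0.06,11],[-1.22,-0.06,11]],"fingers":[1,1,1,1,1]}'
python3 -m jog '{"angular":[[0,0,0],[0,0,0]],"travel":[[0,0,0],[0,0,0]],"fingers":[1,1]}'
python3 - <<'E'
from h import *
rel([547.1,33.6,49],np.pi+.344)
s=read_state();cm=camera_model("wrist");im=get_image("wrist");print(s["eef_pos"],s["tool_rot"],s["force"])
np.save("w3.npy",np.array(cm["T"]));cv2.imwrite("w3.png",im[:,:,::-1])
a=get_image("scene")
A=cv2.resize(a[225:305,310:420,::-1],(560,407),interpolation=cv2.INTER_CUBIC)
B=cv2.resize(im[150:380,170:390,::-1],(440,460),interpolation=cv2.INTER_CUBIC)
B=cv2.resize(im[130:380,200:347,::-1],(239,407),interpolation=cv2.INTER_CUBIC)
cv2.imwrite("pics/6.png",np.hstack([A,B]))
E
```

```text
clock: 5.45
eef_pos: [545.7, 34.0, 53.2]
tool_rot: [3.14, -0.003, -2.797]
force: [0.1, -0.1, -0.5]
width: 10.9
clock: 5.7
eef_pos: [547.8, 32.6, 55.4]
tool_rot: [-3.141, 0.002, -2.799]
force: [0.4, -0.0, -0.1]
width: 11.0
travel [0.03 0.12 0.64] ang [-0.   0.1 -0.1]
[547.82502097  32.56800575  55.40856589] [-3.14124609e+00  1.97412719e-03 -2.79930957e+00] [ 0.41983527 -0.00600461 -0.11871314]
```

View pics/6.png

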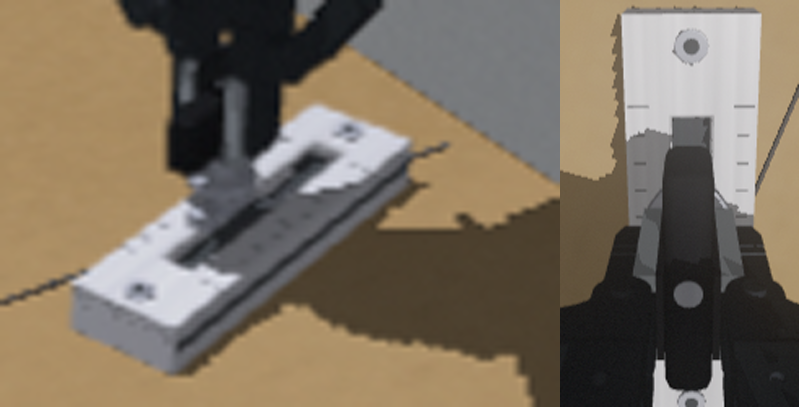

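The crop shows the bolt above the slot, with the pin at about (688,295) and the slot centre at about (691,130), so it is roughly 1–1.5 mm off to the side. Now measuring that precisely.

Run:
```python
from h import *
im=cv2.imread("w3.png");g=im.min(2).astype(float)
cm=camera_model("wrist");T=np.load("w3.npy");cm["T"]=T
s=read_state();R=Ro.from_euler('xyz',s["tool_rot"]);p=np.array(s["eef_pos"])
def tl(u,v,z): return R.inv().apply(pix2w("wrist",u,v,z,cm)-p).round(2)[:2]
def sub(r,lo,hi,sg):
    d=np.clip(sg*np.diff(r[lo:hi]),0,None);i=d.argmax();k=slice(max(i-2,0),i+3)
    return lo+(d[k]*(np.arange(len(d))[k]+.5)).sum()/d[k].sum()
for v in (140,150,160,170,180,190): print(v,[tl(x,v,20) for x in (sub(g[v],230,250,1),sub(g[v],310,330,-1))])
for v in (204,208,212): print(v,[tl(x,v,20) for x in (sub(g[v],264,276,-1),sub(g[v],284,298,1))])
c=g[195:210,280];print(g[195:212,280])
for v in (225,235,245): 
    k=np.where(g[v,255:305]<45)[0]+255; print(v,k[0],k[-1],tl(k[0]-.5,v,s["eef_pos"][2]+27.7),tl(k[-1]+.5,v,s["eef_pos"][2]+27.7))
w=(g>90);w[:300]=0;w[330:]=0;w[:,:270]=0;w[:,290:]=0
ys,xs=np.nonzero(w);print("pin",xs.mean(),ys.mean(),tl(xs.mean(),ys.mean(),s["eef_pos"][2]+27.7))
print(s["eef_pos"])
```

```text
140 [array([ 58.68, -20.12]), array([58.7, 24.1])]
150 [array([ 53.58, -20.17]), array([53.6 , 24.18])]
160 [array([ 48.39, -20.11]), array([48.41, 24.17])]
170 [array([ 43.1 , -20.16]), array([43.12, 24.19])]
180 [array([ 37.72, -20.09]), array([37.74, 24.1 ])]
190 [array([ 32.24, -20.16]), array([32.26, 24.16])]
204 [array([24.41, -4.52]), array([24.42,  8.99])]
208 [array([22.13, -4.51]), array([22.14,  8.9 ])]
212 [array([19.84, -4.53]), array([19.84,  8.93])]
[204. 204. 204. 204. 204. 196. 167. 125. 101. 101. 101. 100. 101.  99.
  99.  98.  97.]Traceback (most recent call last):
  File "<stdin>", line 13, in <module>
IndexError: index 0 is out of bounds for axis 0 with size 0
```

Run:
```python
from h import *
im=cv2.imread("w3.png");g=im.min(2).astype(int)
for v in (222,225,230): print(v,g[v,258:300].tolist())
for v in (311,): print(v,g[v,262:296].tolist())
T=np.load("w3.npy");s=read_state();R=Ro.from_euler('xyz',s["tool_rot"]);print(R.inv().apply(T[:3,3]-s["eef_pos"]),s["eef_pos"],camera_model("wrist")["mtx"][0])
```

```text
222 [124, 124, 125, 123, 122, 123, 123, 122, 88, 55, 55, 55, 57, 57, 56, 59, 56, 57, 57, 58, 56, 58, 60, 57, 59, 58, 59, 59, 60, 60, 59, 60, 60, 66, 118, 140, 178, 197, 199, 200, 200, 203]
225 [124, 125, 124, 122, 122, 121, 122, 59, 52, 53, 57, 57, 55, 56, 54, 55, 56, 56, 55, 56, 57, 57, 57, 57, 57, 58, 58, 59, 57, 59, 58, 59, 60, 59, 69, 146, 178, 197, 198, 200, 201, 203]
230 [122, 122, 124, 121, 120, 120, 63, 51, 53, 51, 51, 53, 53, 54, 52, 53, 54, 53, 54, 54, 57, 54, 54, 56, 54, 56, 56, 57, 55, 57, 57, 56, 57, 57, 56, 76, 187, 197, 198, 199, 201, 203]
311 [30, 25, 22, 20, 23, 22, 21, 30, 95, 95, 96, 95, 95, 94, 94, 94, 93, 92, 94, 93, 96, 98, 100, 99, 97, 96, 27, 23, 25, 23, 22, 22, 28, 32]
[  77.59667612    1.07607004 -143.64706033] [547.66167578  32.24615773  55.20009829] [343.18228649   0.         278.47365709]
```

```bash
python3 -m jog '{"angular":[[0,0,0],[0,0,0],[0,0,0],[0,0,0]],"travel":[[0,0.09,0],[0,0.09,0.4],[0,0.09,0.8],[0,0.09,0.8]],"fingers":[1,1,1,1]}'
python3 -m jog '{"angular":[[0,0,0],[0,0,0],[0,0,0],[0,0,0]],"travel":[[0,0,0.2],[0,0,0.4],[0,0,0.6],[0,0,0.6]],"fingers":[1,1,1,1]}'
```

```text
clock: 6.3
eef_pos: [546.3, 32.8, 45.7]
tool_rot: [3.141, -0.001, -2.8]
force: [-1.0, -0.0, -0.4]
width: 11.2
clock: 6.8
eef_pos: [546.6, 32.9, 40.1]
tool_rot: [3.142, -0.0, -2.8]
force: [1.0, -0.4, -0.7]
width: 10.9
```

```bash
python3 -m jog '{"angular":[[0,0,0],[0,0,0],[0,0,0],[0,0,0]],"travel":[[0,0,0.15],[0,0,0.3],[0,0,0.4],[0,0,0.4]],"fingers":[1,1,1,1]}'
python3 -m jog '{"angular":[[0,0,0],[0,0,0],[0,0,0]],"travel":[[0,0,0.1],[0,0,0.2],[0,0,0.2]],"fingers":[1,1,1]}'
```

```text
clock: 7.3
eef_pos: [546.9, 32.9, 36.4]
tool_rot: [-3.142, 0.0, -2.8]
force: [0.2, -1.7, 2.3]
width: 10.9
clock: 7.68
eef_pos: [546.8, 32.9, 34.3]
tool_rot: [-3.142, 0.0, -2.8]
force: [-0.5, -0.1, 3.8]
width: 10.8
```

```bash
python3 -m jog '{"angular":[[0,0,0],[0,0,0]],"travel":[[0,0,0.1],[0,0,0.1]],"fingers":[1,1]}'
python3 -m jog '{"angular":[[0,0,0],[0,0,0]],"travel":[[0,0,0.08],[0,0,0.08]],"fingers":[1,1]}'
```

```text
clock: 7.92
eef_pos: [546.8, 32.9, 33.3]
tool_rot: [-3.142, 0.0, -2.8]
force: [-0.6, -0.2, 4.9]
width: 11.1
clock: 8.18
eef_pos: [546.8, 32.9, 32.6]
tool_rot: [-3.142, 0.0, -2.8]
force: [0.1, 0.3, 5.5]
width: 10.8
```

```bash
python3 -m jog '{"angular":[[0,0,0],[0,0,0]],"travel":[[0,0,0.05],[0,0,0.05]],"fingers":[1,1]}'
```

```text
clock: 8.43
eef_pos: [546.8, 33.0, 32.5]
tool_rot: [-3.141, 0.0, -2.8]
force: [-1.4, -0.0, 9.5]
width: 10.9
```

```bash
python3 -c "
from h import *
print(np.round(read_state()['qpos'],3))"
python3 -m jog '{"angular":[[0,0,4],[0,0,12],[0,0,20],[0,0,28],[0,0,36]],"travel":[[0,0,-0.03],[0,0,-0.04],[0,0,-0.04],[0,0,-0.04],[0,0,-0.04]],"fingers":[1,1,1,1,1]}'
python3 -c "
from h import *
s=read_state();print(np.round(s['qpos'],3),s['torque'])"
```

```text
[-0.022  0.785 -0.138  1.945  0.238  0.427  1.576]
clock: 9.05
eef_pos: [547.4, 33.0, 32.6]
tool_rot: [3.141, 0.001, 2.851]
force: [-0.2, 0.4, 5.0]
width: 11.1
[-0.116  0.783  0.007  1.947 -0.013  0.41   1.181] [0.05178284 0.07532461 0.00928769]
```

```bash
python3 -m jog '{"angular":[[0,0,9],[0,0,18],[0,0,27],[0,0,36],[0,0,44]],"travel":[[0,0,0],[0,0,0],[0,0,0],[0,0,0],[0,0,0]],"fingers":[1,1,1,1,1]}'
python3 -m jog '{"angular":[[0,0,6],[0,0,9.7],[0,0,9.7]],"travel":[[0,0,0],[0,0,0],[0,0,0]],"fingers":[1,1,1]}'
python3 -c "
from h import *
s=read_state();print(np.round(s['qpos'],3),s['torque'],s['eef_pos'])
u=np.array([np.cos(.344),np.sin(.344),0]);R=Ro.from_euler('xyz',s['tool_rot']);print('rail x in tool',R.inv().apply(u).round(3))"
```

```text
clock: 9.68
eef_pos: [547.3, 32.9, 32.6]
tool_rot: [3.141, 0.001, 2.083]
force: [0.9, -0.1, 5.2]
width: 11.1
clock: 10.05
eef_pos: [547.3, 32.9, 32.6]
tool_rot: [3.141, 0.001, 1.917]
force: [0.1, 0.1, 5.5]
width: 10.8
[-0.255  0.798  0.223  1.951 -0.386  0.432  0.602] [ 0.00495343  0.01549338 -0.00133231] [547.31255134  32.92100682  32.569726  ]
rail x in tool [-0.003  1.     0.001]
```

```bash
cat > chk.py <<'E'
from h import *
s=read_state();u=np.array([np.cos(.344),np.sin(.344)]);d=(np.array(s["eef_pos"][:2])-[547.3,32.9])
f=np.array(s["force"][:2])
print("railx",round(-20.3+d@u,2),"lat",round(d@[-u[1],u[0]],2),"F along",round(f@u,2),"lat",round(f@[-u[1],u[0]],2),"z",round(s["force"][2],1))
raise SystemExit(1 if abs(f@u)>3 else 0)
E
python3 -m jog '{"angular":[[0,0,0],[0,0,0],[0,0,0],[0,0,0],[0,0,0]],"travel":[[0,0.3,0],[0,0.7,0],[0,1.1,0],[0,1.5,0],[0,1.5,0]],"fingers":[1,1,1,1,1]}' && python3 chk.py &&
python3 -m jog '{"angular":[[0,0,0],[0,0,0],[0,0,0],[0,0,0],[0,0,0]],"travel":[[0,0.4,0],[0,0.8,0],[0,1.2,0],[0,1.5,0],[0,1.5,0]],"fingers":[1,1,1,1,1]}' && python3 chk.py
```

```text
clock: 10.68
eef_pos: [555.1, 35.7, 32.5]
tool_rot: [-3.131, -0.002, 1.916]
force: [-11.9, -4.0, 17.9]
width: 11.0
railx -12.02 lat 0.03 F along -12.53 lat 0.2 z 17.9
```

Pushing has tipped the bolt so the collar bites on the rail (z force 18 N) at rail x −12, well short of the stop. I'll back off and ride slightly higher, with the collar just clear.

```bash
python3 -m jog '{"angular":[[0,0,0],[0,0,0]],"travel":[[0,-0.7,0],[0,-0.7,0]],"fingers":[1,1]}'; python3 chk.py
python3 -m jog '{"angular":[[0,0,0],[0,0,0]],"travel":[[0,0,-0.05],[0,0,-0.05]],"fingers":[1,1]}'; python3 chk.py; python3 -c "
from h import *
s=read_state();print(s['eef_pos'],s['tool_rot'],s['torque'])"
```

```text
clock: 10.92
eef_pos: [554.2, 35.4, 32.6]
tool_rot: [3.141, 0.0, 1.918]
force: [-1.0, 0.2, 5.1]
width: 10.9
railx -12.91 lat 0.04 F along -0.84 lat 0.55 z 5.1
clock: 11.18
eef_pos: [554.3, 35.4, 32.8]
tool_rot: [-3.141, 0.0, 1.918]
force: [-1.3, -2.2, 4.7]
width: 11.0
railx -12.85 lat 0.03 F along -1.97 lat -1.61 z 4.7
[554.30160539  35.44017529  32.84685339] [-3.14139010e+00  2.07398971e-04  1.91771002e+00] [-0.15614042  0.20098691 -0.01752069]
```

```bash
python3 -m jog '{"angular":[[0,0,0],[0,0,0],[0,0,0]],"travel":[[0,0.1,-0.02],[0,0.2,-0.03],[0,0.3,-0.03]],"fingers":[1,1,1]}'; python3 chk.py
python3 -c "
from h import *
s=read_state();print(s['eef_pos'],s['tool_rot'],s['torque'])
b=get_image('side');a=get_image('scene')
A=cv2.resize(a[205:305,310:430,::-1],(480,400),interpolation=cv2.INTER_CUBIC)
B=cv2.resize(b[140:240,300:380,::-1],(320,400),interpolation=cv2.INTER_CUBIC)
cv2.imwrite('pics/7.png',np.hstack([A,B]))"
```

```text
clock: 11.55
eef_pos: [556.2, 36.4, 32.9]
tool_rot: [-3.14, -0.0, 1.918]
force: [-3.7, -1.5, 4.2]
width: 10.8
railx -10.76 lat 0.33 F along -4.01 lat -0.12 z 4.2
[556.16566043  36.43036608  32.89356992] [-3.13965479e+00 -4.80415135e-04  1.91764133e+00] [-0.39986692  0.81858896 -0.07160857]
```

View pics/7.png

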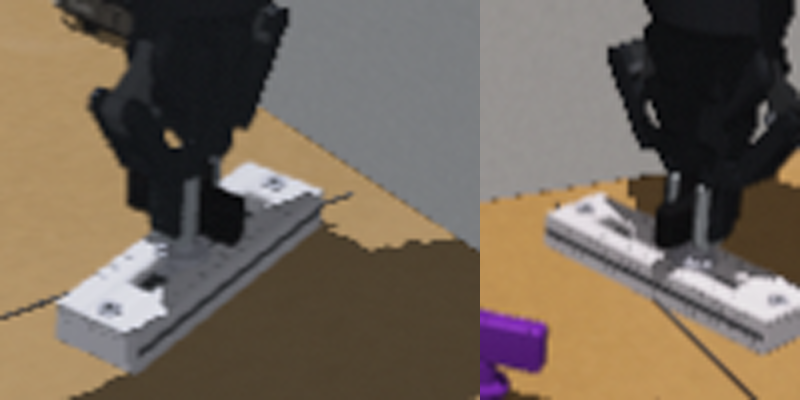

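The bolt is upright, bar across the rail, and moving past the previous spot. The resistance is sliding drag of about 4 N, so I'll ride a bit higher.

```bash
sed -i 's/>3 else/>7 else/' chk.py
python3 -m jog '{"angular":[[0,0,0],[0,0,0],[0,0,0]],"travel":[[0,0,-0.05],[0,0.15,-0.05],[0,0.3,-0.05]],"fingers":[1,1,1]}'; python3 chk.py &&
python3 -m jog '{"angular":[[0,0,0],[0,0,0],[0,0,0]],"travel":[[0,0.1,0],[0,0.2,0],[0,0.3,0]],"fingers":[1,1,1]}'; python3 chk.py &&
python3 -m jog '{"angular":[[0,0,0],[0,0,0],[0,0,0]],"travel":[[0,0.1,0],[0,0.2,0],[0,0.3,0]],"fingers":[1,1,1]}'; python3 chk.py; python3 -c "
from h import *
s=read_state();print(s['eef_pos'],s['tool_rot'])"
```

```text
clock: 12.02
eef_pos: [560.1, 37.9, 33.7]
tool_rot: [3.141, -0.0, 1.918]
force: [-3.4, -1.5, 3.9]
width: 10.9
railx -6.6 lat 0.44 F along -3.73 lat -0.24 z 3.9
clock: 12.4
eef_pos: [562.8, 38.8, 33.7]
tool_rot: [-3.142, -0.0, 1.918]
force: [-2.9, -1.3, 4.2]
width: 10.9
railx -3.74 lat 0.37 F along -3.15 lat -0.3 z 4.2
clock: 12.78
eef_pos: [565.6, 39.7, 33.7]
tool_rot: [3.142, -0.0, 1.918]
force: [-3.0, -1.1, 4.6]
width: 10.9
railx -0.73 lat 0.25 F along -3.15 lat -0.04 z 4.6
[565.63721227  39.74001341  33.70875742] [ 3.14158457e+00 -4.45853139e-05  1.91781451e+00]
```

```bash
python3 -m jog '{"angular":[[0,0,0],[0,0,0],[0,0,0],[0,0,0]],"travel":[[0,0.3,0],[0,0.6,0],[0,0.9,0],[0,1.1,0]],"fingers":[1,1,1,1]}'; python3 chk.py &&
python3 -m jog '{"angular":[[0,0,0],[0,0,0],[0,0,0]],"travel":[[0,0.1,0],[0,0.2,0],[0,0.2,0]],"fingers":[1,1,1]}'; python3 chk.py &&
python3 -m jog '{"angular":[[0,0,0],[0,0,0],[0,0,0]],"travel":[[0,0.1,0],[0,0.2,0],[0,0.2,0]],"fingers":[1,1,1]}'; python3 chk.py &&
python3 -m jog '{"angular":[[0,0,0],[0,0,0],[0,0,0]],"travel":[[0,0.1,0],[0,0.2,0],[0,0.2,0]],"fingers":[1,1,1]}'; python3 chk.py &&
python3 -m jog '{"angular":[[0,0,0],[0,0,0],[0,0,0]],"travel":[[0,0.1,0],[0,0.2,0],[0,0.2,0]],"fingers":[1,1,1]}'; python3 chk.py &&
python3 -m jog '{"angular":[[0,0,0],[0,0,0],[0,0,0]],"travel":[[0,0.1,0],[0,0.2,0],[0,0.2,0]],"fingers":[1,1,1]}'; python3 chk.py
python3 -c "
from h import *
s=read_state();print(s['eef_pos'],s['tool_rot'])"
```

```text
clock: 13.28
eef_pos: [576.2, 43.5, 33.7]
tool_rot: [3.141, 0.0, 1.918]
force: [-2.7, -1.4, 4.2]
width: 11.2
railx 10.5 lat 0.25 F along -2.98 lat -0.46 z 4.2
clock: 13.65
eef_pos: [577.9, 44.2, 33.7]
tool_rot: [3.141, -0.0, 1.918]
force: [-3.2, 0.7, 4.0]
width: 10.8
railx 12.33 lat 0.3 F along -2.79 lat 1.78 z 4.0
clock: 14.02
eef_pos: [579.9, 44.9, 33.7]
tool_rot: [3.141, 0.0, 1.918]
force: [-2.6, -2.0, 3.8]
width: 11.5
railx 14.4 lat 0.33 F along -3.1 lat -0.98 z 3.8
clock: 14.4
eef_pos: [581.7, 45.6, 33.7]
tool_rot: [3.141, -0.0, 1.918]
force: [-2.6, -0.8, 4.9]
width: 11.2
railx 16.33 lat 0.33 F along -2.7 lat 0.11 z 4.9
clock: 14.78
eef_pos: [581.9, 45.6, 33.5]
tool_rot: [-3.139, -0.001, 1.917]
force: [-5.7, -1.5, 6.2]
width: 10.9
railx 16.57 lat 0.3 F along -5.83 lat 0.51 z 6.2
clock: 15.15
eef_pos: [582.0, 45.7, 33.3]
tool_rot: [-3.135, -0.001, 1.917]
force: [-9.0, -3.5, 7.3]
width: 10.9
railx 16.71 lat 0.32 F along -9.64 lat -0.24 z 7.3
[582.03427363  45.6800632   33.32794482] [-3.13518443e+00 -1.35510077e-03  1.91703031e+00]
```

Firm contact at rail x ≈ 16.5 (9.6 N, no motion for 4 mm of command): that is the stop. Drawing back to rail x ≈ 6.6.

```bash
python3 -m jog '{"angular":[[0,0,0],[0,0,0],[0,0,0],[0,0,0],[0,0,0]],"travel":[[0,-0.3,0],[0,-0.6,0],[0,-0.9,0],[0,-1.2,0],[0,-1.2,0]],"fingers":[1,1,1,1,1]}'; python3 chk.py
python3 -c "
from h import *
s=read_state();print(s['eef_pos'],s['tool_rot'])"
```

```text
clock: 15.78
eef_pos: [579.1, 44.5, 34.3]
tool_rot: [3.132, 0.002, 1.919]
force: [7.5, 2.7, -2.8]
width: 11.2
railx 13.51 lat 0.22 F along 7.94 lat -0.02 z -2.8
[579.05912024  44.5066227   34.33180672] [3.13182742e+00 2.11297534e-03 1.91892445e+00]
```

```bash
python3 -m jog '{"angular":[[0,0,0],[0,0,0],[0,0,0]],"travel":[[0,0.5,0],[0,0.5,0.03],[0,0.5,0.03]],"fingers":[1,1,1]}'; python3 chk.py
python3 -c "
from h import *
s=read_state();print(s['eef_pos'],s['tool_rot'])"
python3 -m jog '{"angular":[[0,0,0],[0,0,0],[0,0,0]],"travel":[[0,-0.1,0],[0,-0.2,0],[0,-0.3,0]],"fingers":[1,1,1]}'; python3 chk.py
python3 -c "
from h import *
s=read_state();print(s['eef_pos'],s['tool_rot'])"
```

```text
clock: 16.15
eef_pos: [579.5, 44.7, 33.7]
tool_rot: [3.14, 0.0, 1.918]
force: [1.8, -0.1, 3.7]
width: 11.2
railx 13.96 lat 0.22 F along 1.63 lat -0.69 z 3.7
[579.47866834  44.65796401  33.65817944] [3.13999437e+00 3.40381366e-04 1.91778334e+00]
clock: 16.52
eef_pos: [576.5, 43.5, 33.6]
tool_rot: [3.14, 0.0, 1.918]
force: [3.3, 0.8, 4.6]
width: 10.8
railx 10.78 lat 0.09 F along 3.34 lat -0.37 z 4.6
[576.52619578  43.46760055  33.64112361] [3.14026142e+00 4.44315945e-04 1.91779956e+00]
```

```bash
python3 -m jog '{"angular":[[0,0,0],[0,0,0],[0,0,0],[0,0,0]],"travel":[[0,-0.14,0],[0,-0.28,0],[0,-0.42,0],[0,-0.42,0]],"fingers":[1,1,1,1]}'; python3 chk.py
python3 -c "
from h import *
s=read_state();print(s['eef_pos'],s['tool_rot'])"
```

```text
clock: 17.02
eef_pos: [571.7, 41.8, 33.4]
tool_rot: [-3.141, 0.0, 1.918]
force: [2.2, 0.8, 5.4]
width: 10.8
railx 5.73 lat 0.16 F along 2.35 lat -0.03 z 5.4
[571.74976325  41.82902564  33.37494393] [-3.14126514e+00  3.24595231e-05  1.91758693e+00]
```

```bash
python3 -m jog '{"angular":[[0,0,0],[0,0,0]],"travel":[[0,0.1,0],[0,0.1,0]],"fingers":[1,1]}'; python3 chk.py
python3 -m jog '{"angular":[[0,0,0],[0,0,0],[0,0,0]],"travel":[[0,0,-0.1],[0,0,-0.2],[0,0,-0.2]],"fingers":[1,1,1]}'; python3 chk.py
python3 -c "
from h import *
s=read_state();print(s['eef_pos'],s['tool_rot'])"
```

```text
clock: 17.27
eef_pos: [571.8, 41.9, 33.1]
tool_rot: [-3.139, -0.0, 1.918]
force: [0.2, -0.6, 4.0]
width: 11.1
railx 5.83 lat 0.18 F along 0.03 lat -0.62 z 4.0
clock: 17.65
eef_pos: [571.9, 41.9, 35.2]
tool_rot: [-3.14, -0.0, 1.917]
force: [-0.5, -1.5, 4.2]
width: 10.8
railx 5.9 lat 0.19 F along -0.99 lat -1.22 z 4.2
[571.8967466   41.91186018  35.16290799] [-3.13962929e+00 -2.67019528e-04  1.91747510e+00]
```

It is rising past origin 8.9 mm with the spring still pushing, so it is in the notch. Following it up.

```bash
python3 -m jog '{"angular":[[0,0,0],[0,0,0],[0,0,0]],"travel":[[0,0,-0.1],[0,0,-0.17],[0,0,-0.17]],"fingers":[1,1,1]}'; python3 chk.py
python3 -m jog '{"angular":[[0,0,0],[0,0,0]],"travel":[[0,0,-0.05],[0,0,-0.05]],"fingers":[1,1]}'; python3 chk.py
python3 -c "
from h import *
s=read_state();print(s['eef_pos'],s['tool_rot'])"
```

```text
clock: 18.02
eef_pos: [572.4, 42.4, 37.0]
tool_rot: [-3.141, -0.0, 1.918]
force: [-1.7, -1.3, 2.2]
width: 11.0
railx 6.57 lat 0.48 F along -2.06 lat -0.66 z 2.2
clock: 18.27
eef_pos: [572.5, 42.5, 37.3]
tool_rot: [-3.141, -0.0, 1.918]
force: [-0.7, -2.2, 1.0]
width: 10.9
railx 6.66 lat 0.5 F along -1.42 lat -1.81 z 1.0
[572.50907973  42.46719954  37.29263354] [-3.14079776e+00 -3.40317293e-04  1.91788554e+00]
```

Seated at origin ≈ 11.0 mm, self-centred at 6.66. Releasing and lifting clear.

```bash
python3 -m jog '{"angular":[[0,0,0],[0,0,0],[0,0,0],[0,0,0]],"travel":[[0,0,0],[0,0,0],[0,0,0],[0,0,0]],"fingers":[0.8,0.6,0.5,0.5]}'
python3 -m jog '{"angular":[[0,0,0],[0,0,0],[0,0,0],[0,0,0],[0,0,0]],"travel":[[0,0,-2],[0,0,-5],[0,0,-8],[0,0,-12],[0,0,-15]],"fingers":[0.5,0.5,0.5,0.5,0.5]}'
python3 - <<'E'
from h import *
s=read_state();print(s["eef_pos"],s["width"],s["force"])
b=get_image('side');a=get_image('scene');w=get_image("wrist")
A=cv2.resize(a[225:305,310:410,::-1],(480,384),interpolation=cv2.INTER_CUBIC)
B=cv2.resize(b[170:240,300:400,::-1],(320,224),interpolation=cv2.INTER_CUBIC)
C=cv2.resize(w[:,:,::-1],(213,160))
pad=np.zeros((384,320,3),np.uint8);pad[:224]=B;pad[224:,:213]=C
cv2.imwrite('pics/8.png',np.hstack([A,pad]))
cv2.imwrite('pics/9.png',a[:,:,::-1])
o=cv2.imread("pics/1.png")
for n,r in dict(wagon=(322,365,198,222),buffer=(273,308,183,202),sand=(212,250,258,288)).items():
    x0,x1,y0,y1=r;print(n,cv2.absdiff(o[y0:y1,x0:x1],np.ascontiguousarray(a[y0:y1,x0:x1,::-1])).mean().round(2))
E
```

```text
clock: 18.77
eef_pos: [573.1, 42.5, 37.7]
tool_rot: [3.141, -0.0, 1.918]
force: [0.1, 0.2, -0.7]
width: 42.7
clock: 19.4
eef_pos: [573.3, 42.4, 189.3]
tool_rot: [3.14, 0.0, 1.918]
force: [0.5, 0.1, 0.6]
width: 42.8
[573.28585378  42.37499058 189.32336668] 42.78898746795205 [0.46949781 0.07256239 0.63005279]
wagon 3.6
buffer 4.03
sand 47.54
```

View pics/8.png

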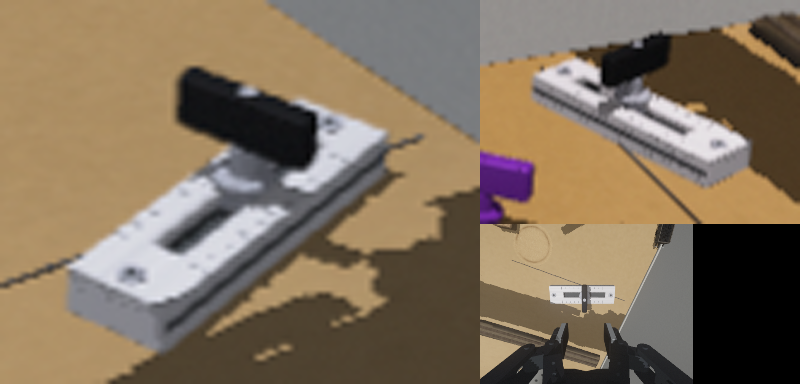

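The bolt stands upright with its bar across the rail and the collar above the slab. The wagon and buffer stop are unchanged. The sanding block's image difference matches the arm's shadow leaving it, since the arm never went near it.

```bash
python3 -c "
from cell import *
print(finish_job())"
```

```text
the job is handed in; nothing more can be done
None
```

The T-bolt is set and the job is handed in at about 19.5 s. I took it from the rest and lowered it into the near half of the slot. There I pressed it until the collar met the rail (9.5 N) and twisted it a quarter turn. I slid it to the stop at about rail x +16.5 mm (about 10 N), drew it back 10 mm and let the spring lift it into the notch.

**Last checks:**
- **Locked height:** just before release the bolt had risen to about rail z 11 mm with the upward force down to about 1 N. It centred itself at about rail x +6.7 mm.
- **Final pictures:** it stands upright with its bar across the rail, and the gripper is clear.
- **Coal wagon and buffer stop:** the picture differences are small, so they look unmoved.
- **Sanding block:** its picture differed strongly. I put that down to the arm's shadow leaving it, since the arm never went near it, but I did not check its position separately.

**Slips:**
- **First slide:** the collar bit on the rail at rail x −12 mm, with about 18 N upward and 12.5 N along the rail, so I backed off and rode slightly higher.
- **Drawing back:** the foot caught briefly at about 8 N and came free after I pressed down a little.
- **Sideways nudge:** one small move over the rest had the wrong sign and was corrected before the grasp.

The highest force I read was about 22 N in all, at that first bite. I only read forces at the end of each move, so a brief higher peak could have gone unseen.

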